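Set the lamp and hold the photometer shutter open

ROBOT

A 6-joint arm with a two-finger parallel gripper is mounted at the origin on the work surface. World frame = base frame: x ahead of the robot, y to its left, z up, the work surface at z = 0. Lengths are in m, angles in rad, forces in N, time in s.
With the tool pointing down it reaches from about 0.35 to 0.775 m from the base axis. Payload 7.3 kg.
Tool frame: the origin (TCP) lies at the very end of the fingers, on their centre line; the grasp point (between the pads) lies robot.pinch_z behind it (robot.pinch_z is the distance from the TCP to the grasp point, in m); y points along the fingers, z is the direction in which the jaws open and shut, and the axes are right-handed (so a half turn about y gives the same grasp; the last joint's range is limited). The gripper opens to 92 mm and grips with 3 to 60 N. Pads are 19 mm wide; open, the fingers measure 130 mm over their backs; the gripper's body (75 mm by 190 mm) begins 47 mm behind the grasp point.
Start: joints at [-0.146, 0.342, 1.524, -0, 1.275, -0.146], TCP at [0.525, 0, 0.227] pointing down, gripper open.
Joint ranges: [-2.53, 2.53], [-0.77, 2.02], [0.04, 2.7], [-1, 4.14], [0.28, 2.66], [-3.11, 3.11]. Speed limits (rad/s): [2.57, 2.57, 3.14, 3.14, 3.14, 3.14].

INTERFACE

Orientations are given as [roll, pitch, yaw] about the fixed x, y, z axes, in that order (R = Rz(yaw) Ry(pitch) Rx(roll)).
In Python, from cell import status, viewer, robot gives the robot as it stands. The module is installed in compiled form; this text tells all that it offers.
- The arm moves only by the shell command python3 -m pendant 'ROWS' [FORCE]. ROWS is JSON, a list that holds one entry, the list of rows, each a list of 7 numbers: the shift along the tool's x, y, z in cm, then the turn, a rotation vector about the tool's x, y, z in rad, then the finger opening in cm, from 0 to 9.18. A call has 1 to 20 rows; each row is the pose to reach, as a shift and turn from the pose commanded when the call began, along the tool's axes at that moment; what a row does not reach only later rows make up. A row lasts 1/10 s, in which the tool goes at most 50 mm and 8.59 degrees, less where a joint would pass 70% of its speed; a pose out of reach is approached as far as the arm can. A call with a gripper value outside its range is refused whole. The fingers move at their own pace and stop on an object; FORCE is the grip in N (left out, the last holds). Time passes only in rows, so rows that repeat a pose let the fingers close. It gives the time, the measured TCP pose, the force and the opening at its end, in the units of the state.
- status.observe(): the state, without advancing time (a new reading comes with each control period).
- viewer.read_camera(name): name is "scene" or "side" or "wrist"; returns a dict with "image" (384x512x3 uint8, red, green, blue), "range_z" (384x512 float32, m along the optical axis (not along the pixel's ray), 0 where there is no reading), "fx", "fy", "cx", "cy" (pixels), "distortion" ([k1, k2, p1, p2, k3] as OpenCV has them; the pictures are not rectified), "camera_from_world" (4x4, takes a point from world to camera coordinates). Camera axes: x right, y up, looking along -z (the intrinsics and any distortion apply to the point x, -y, -z); pixel columns grow to the right and rows downward; lengths in m; the calibration is good to about 2 mm. A picture is of the moment at which its call begins.
- robot.hand_in(): hands the job in, once; it reports no verdict.
The state is a dict: "time": time; "qpos": joint angles; "qvel": joint speeds; "joint_efforts": joint torques, N m; "tool_pos": TCP position; "tool_rot": TCP orientation; "contact_force": force on the tool from outside, world axes, zero at the start; "torque": the same for the moment, N m; "opening": finger opening in m.
Only numpy, scipy, OpenCV 4.12 (cv2) and the standard library are available. Lean on these libraries where they do the work, as an engineer would, in place of code of your own. Each camera call takes 0.05 s, during which the arm holds its last target. There are 200 camera calls.

TASK

Get the photometer ready for a reading: first, with its shutter closed, slide the fader on the grey lamp console along its track until it is level with the dark steel pointer beside the track. Then pull the photometer's spring-return shutter handle straight out until it is level with the dark steel pointer on the scale bar beside it, and finish holding it there, since it springs shut when let go. Do not shift the two pointers or disturb the glassware and other loose things on the bench.

Things in the scene. Friction and masses are not known exactly. Their poses are not given: they have to be found in the camera images.
- photometer: White photometer, fixed to the bench. Origin on the bench right under the closed shutter handle; local -x is the pull-out direction. White housing 190 deep x 180 wide x 100 high stands from x=+65 to +255 mm (a black cover on it reaches 114 mm high). In front of it a grey plinth 120 wide, 16 high, x=-120 to +65. A scale bar 14 wide, top 46 mm above the bench, runs along x at y=-50 mm.
- shutter_handle (a point): Grip point of the shutter handle: an upright black paddle 14 mm thick (along x) x 36 mm wide (along y), from 43 to 123 mm above the bench; this point is on its centre line 100 mm above the bench, 23 mm below its top. A steel rod (12 mm diameter, top 66 mm above the bench) runs from it in +x into the housing; the carriage under it is 26 x 36 mm. Axes parallel to the photometer's. When closed the paddle's centre is 65 mm in front of the housing's face.
- shutter (a joint): How far the shutter handle is pulled out, in m: 0 closed, 0.075 stop. A spring pulls it shut: 4 N when closed, rising by 1 N per 10 mm. Begins closed.
- shutter_mark (a point): Tip of the dark steel pointer of the shutter scale, 52 mm above the bench and 25 mm to the -y side of the handle's centre line; its clip (14 x 22 mm, top 58 mm above the bench) is clamped on the scale bar. Axes parallel to the photometer's. The handle is at the mark when its centre (shutter_handle) has the same photometer x as this tip. The pointer is 35 to 62 mm out from the closed handle.
- dimmer: Grey lamp console, fixed to the bench, 130 (x) x 230 (y) x 50 mm high, origin under its centre. The fader track runs along its y axis at x=-10 mm.
- fader_grip (a point): Grip point of the fader: an upright black block 26 (x) x 18 (y) x 50 mm high, its underside 51 mm and top 101 mm above the bench; this point is on its vertical centre line, 85 mm above the bench. Axes parallel to the console's; it slides along y, about 1.5 N friction, and stays where left.
- fader (a joint): Fader position in m along the console's +y: 0 at its -y end, 0.11 at its +y end. Begins between 0 and 0.03.
- fader_mark (a point): Tip of the dark steel pointer beside the fader track, 54 mm above the bench, on the +x side, 20 mm from the fader's line; its clip (20 x 14 mm, top 61 mm above the bench) is clamped 45 mm from the fader's line. Axes parallel to the console's. The fader is at the mark when its centre has the same console y as this tip. It is 25 to 100 mm towards +y from the fader at the start.
- vial: Small amber jar, 30 mm across, 60 high, loose between the two instruments; leave alone.
- flask: Glass flask with a white stopper, 55 mm across, 140 high, loose; leave alone.
- beaker: Open glass beaker 80 mm across, 100 high, loose; leave alone.
- wash_bottle: White bottle with red cap, 64 mm across, 160 high, loose; leave alone.
- cuvette_box: White divided tray 100 x 140 x 30 mm, loose; leave alone.
- mortar: White ceramic bowl 100 mm across, 55 high, loose; leave alone.
- spatula: Thin steel lab spatula, 120 mm long, 5 mm thick, lying flat, loose; leave alone.

How it is judged:
On the way:
1. with the shutter closed, the fader stands at its pointer (y of fader_grip in the frame of fader_mark between -0.005 and 0.005 m and value of joint shutter below 0.006 m and velocity of joint fader between -0.02 and 0.02 m/s), for 0.2 s.
At the end, for the whole second after the job is handed in: The fader's centre is within 5 mm of its pointer along the track; the shutter handle's centre is within 5 mm of its pointer along the pull, at rest (under 15 mm/s), and the fingers are holding it there (more than 2 N of contact) (y of fader_grip in the frame of fader_mark between -0.005 and 0.005 m and x of shutter_handle in the frame of shutter_mark between -0.005 and 0.005 m and velocity of joint shutter between -0.015 and 0.015 m/s and contact force between the fingers and shutter above 2 N); the arm keeps its last pose, push and grip.
It fails at once if the shutter is opened (more than 12 mm) while the fader is off its pointer by more than 8 mm (value of joint shutter above 0.012 m and not (y of fader_grip in the frame of fader_mark between -0.008 and 0.008 m)).
It fails at once if a pointer is shifted by more than 4 mm (distance of any of fader_mark, shutter_mark from where it was at the start of the episode above 0.004 m).
It fails at once if a loose bystander is moved by more than 25 mm or tipped over (distance of any of vial, flask, beaker, wash_bottle, cuvette_box, mortar, spatula from where it was at the start of the episode above 0.025 m or angle between any of vial, flask, beaker, wash_bottle, cuvette_box, mortar's own z axis and vertical above 0.5 rad).
It also fails if it takes over 48 s, if anything falls off the work surface, if the arm or the gripper's body presses on something with over 40 N, if the wrist force passes 120 N, or if a joint passes its speed limit or range.

## Working session

There is one attempt and no reset: what is moved stays moved. The work goes in short steps, Python scripts to look and compute and a shell command to move; the robot and the scene stay as the last step left them, time stands still between calls to the robot, and variables do not carry over. Pictures are saved under pics/ and viewed, about 8 in all and at most 12, crops included, and the job is handed in when it is done.

```bash
mkdir -p pics
cat > h.py <<'E'
import numpy as np, cv2, pickle
from cell import status, viewer, robot
def grab(n,tag):
    c=viewer.read_camera(n); pickle.dump(c,open(f'pics/{tag}.pkl','wb'))
    cv2.imwrite(f'pics/{tag}.png',c['image'][:,:,::-1]); return c
def load(tag): return pickle.load(open(f'pics/{tag}.pkl','rb'))
def ray(c,u,v):
    K=np.array([[c['fx'],0,c['cx']],[0,c['fy'],c['cy']],[0,0,1]])
    p=cv2.undistortPoints(np.array([[[u,v]]],float),K,np.array(c['distortion'],float))[0,0]
    T=np.linalg.inv(c['camera_from_world']); 
    return T[:3,3],T[:3,:3]@np.array([p[0],-p[1],-1.])
def onz(c,u,v,z):
    o,d=ray(c,u,v); return o+d*(z-o[2])/d[2]
def dep(c,u,v):
    o,d=ray(c,u,v); return o+d*c['range_z'][int(round(v)),int(round(u))]
def cross(a,b):
    (o1,d1),(o2,d2)=a,b
    s=np.linalg.lstsq(np.c_[d1,-d2],o2-o1,rcond=None)[0]
    p,q=o1+d1*s[0],o2+d2*s[1]; return (p+q)/2,np.linalg.norm(p-q)
E
python3 - <<'E'
from h import *
ims=[grab(n,n+'0')['image'] for n in('scene','side','wrist')]
s=status.observe();print(s, robot.pinch_z)
for n in('scene0','side0','wrist0'):
    c=load(n);print(n,np.linalg.inv(c['camera_from_world']).round(3).tolist())
E
```

```text
{'time': 0.15, 'qpos': array([-1.46021498e-01,  3.42589230e-01,  1.52476931e+00, -2.91786071e-06,
        1.27537944e+00, -1.46028381e-01]), 'qvel': array([-1.31854813e-03, -3.44690671e-03, -3.20474869e-03,  2.53253668e-03,
       -4.21358253e-05,  8.34801620e-05]), 'joint_efforts': array([ 7.52666965e-04, -4.31470585e+01, -2.44352603e+01,  7.18239485e-02,
        5.38185902e-02, -1.32920518e-04]), 'tool_pos': array([5.24713978e-01, 5.21397896e-05, 2.26200693e-01]), 'tool_rot': array([-1.57192987e+00,  1.63895578e-04, -1.57078868e+00]), 'contact_force': array([-0.18750253, -0.13324876,  0.03182351]), 'torque': array([ 0.01424972, -0.0155803 ,  0.01062081]), 'opening': 0.09203666521543973} 0.0188
scene0 [[0.82, -0.486, 0.302, 0.989], [0.573, 0.691, -0.442, -0.692], [0.006, 0.535, 0.845, 1.427], [0.0, 0.0, 0.0, 1.0]]
side0 [[0.718, 0.488, -0.496, -0.219], [-0.696, 0.497, -0.519, -0.72], [-0.007, 0.718, 0.696, 1.065], [0.0, 0.0, 0.0, 1.0]]
wrist0 [[1.0, 0.0, 0.001, 0.525], [-0.0, 0.956, 0.293, 0.079], [-0.001, -0.293, 0.956, 0.384], [0.0, 0.0, 0.0, 1.0]]
```

View pics/scene0.png

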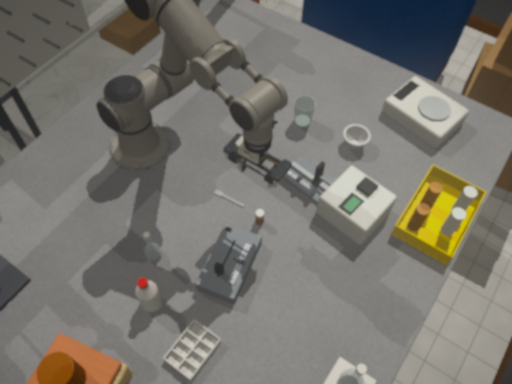

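View pics/side0.png

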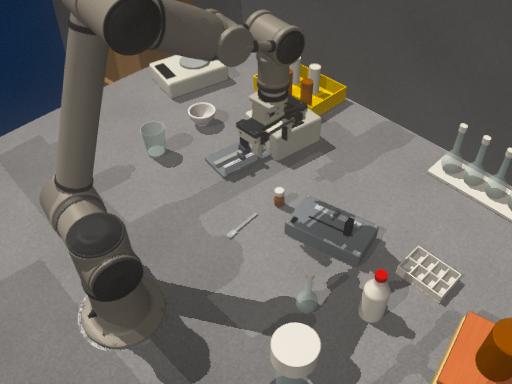

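View pics/wrist0.png

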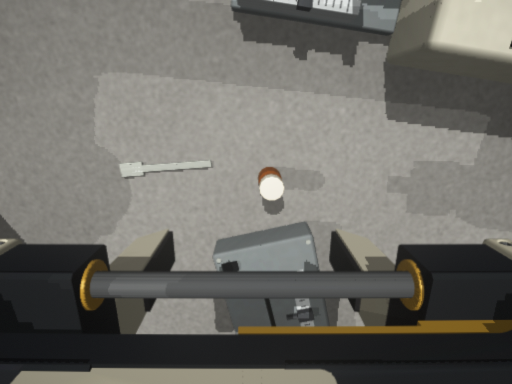

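The scene view shows the console at about (230,262) and the photometer at (355,205), with its paddle near (320,170). In the side view the console is at (333,230), and the arm hides part of the shutter. Next I'll enlarge both.

Run:
```python
from h import *
a=load('scene0');b=load('side0')
A=a['image'][220:305,190:275][:,:,::-1];B=b['image'][190:270,275:390][:,:,::-1]
C=a['image'][125:225,220:335][:,:,::-1];D=b['image'][90:180,200:330][:,:,::-1]
r=lambda x:cv2.resize(x,(400,300),interpolation=cv2.INTER_CUBIC)
cv2.imwrite('pics/crop1.png',np.vstack([np.hstack([r(A),r(B)]),np.hstack([r(C),r(D)])]))
for c,pts in((a,[(222,267),(222,240),(259,216),(320,170),(355,205),(150,250),(147,290),(190,350)]),(b,[(349,226),(279,197),(333,230),(290,130)])):
    for p in pts: print(p,dep(c,*p).round(3))
```

```text
(222, 267) [ 0.577 -0.252  0.096]
(222, 240) [ 0.505 -0.16   0.044]
(259, 216) [ 0.556 -0.027  0.059]
(320, 170) [0.633 0.22  0.095]
(355, 205) [0.797 0.16  0.104]
(150, 250) [ 0.347 -0.322  0.056]
(147, 290) [ 0.456 -0.44   0.126]
(190, 350) [ 0.634 -0.486  0.022]
(349, 226) [ 0.553 -0.259  0.095]
(279, 197) [ 0.537 -0.021  0.044]
(333, 230) [ 0.546 -0.217  0.051]
(290, 130) [ 0.584 -0.009  0.256]
```

View pics/crop1.png

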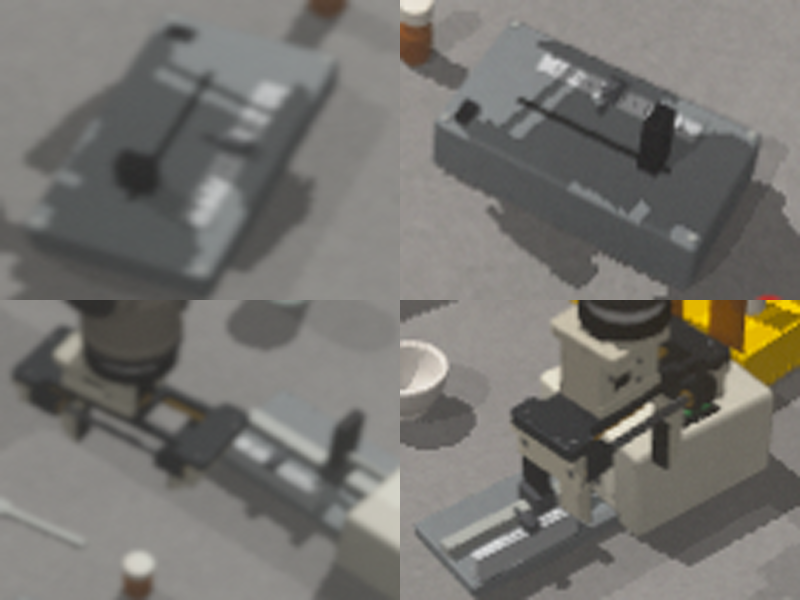

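The enlarged crops show the fader block, top at about (220,265) in the scene view and (349,219) in the side view. Its pointer tip is near (234,259) and (334,217). Moving the wrist camera over the console will give a better measurement.

```bash
python3 -m pendant '[[[4,-1,0.5,0,0,0,9],[8,-3,1,0,0,0,9],[12,-5,2,0,0,0,9],[12,-5,2,0,0,0,9],[12,-5,2,0,0,0,9],[12,-5,2,0,0,0,9]]]'
python3 - <<'E'
from h import *
c=grab('wrist','w1'); grab('scene','scene1');grab('side','side1')
b=cv2.resize(load('side1')['image'][90:180,200:330],(400,300),interpolation=cv2.INTER_CUBIC)
a=cv2.resize(load('scene1')['image'][125:225,220:335],(400,300),interpolation=cv2.INTER_CUBIC)
cv2.imwrite('pics/w1c.png',np.hstack([a,b])[:,:,::-1]); print(c['distortion'],c['fx'])
E
```

```text
time: 0.75
tool_pos: [0.5444, -0.119, 0.2759]
tool_rot: [-1.572, 0.001, -1.57]
contact_force: [-0.5, -0.5, -0.5]
opening: 0.09
[-0.01545712  0.          0.          0.          0.        ] 297.0638440134287
```

View pics/w1.png

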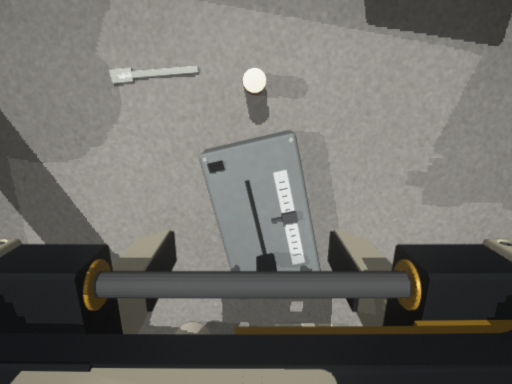

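View pics/w1c.png

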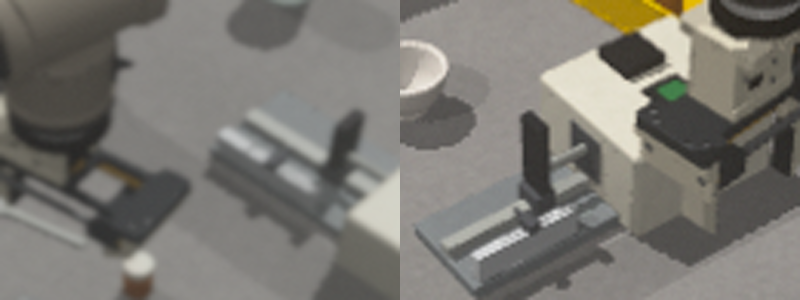

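In the wrist view the pointer tip is at about (272,219), the track runs (247,181)–(265,258), and the fader sits at (265,263), partly behind the finger bar. The crops now show the shutter paddle and its pointer clearly in both views. I'll shift 9 cm towards -y, turn with the console's yaw (about 13.5°), and measure from there.

```bash
python3 -m pendant '[[[4,0,0.5,0,-0.12,0,9],[8,0,1,0,-0.235,0,9],[9,0,1,0,-0.235,0,9],[9,0,1,0,-0.235,0,9],[9,0,1,0,-0.235,0,9]]]'
python3 - <<'E'
from h import *
c=grab('wrist','w2')
a=load('w1')
L=onz(a,247,181,.05)-onz(a,264,253,.05);print('track',L,np.degrees(np.arctan2(-L[0],L[1])), 'tip w1',onz(a,272,219,.054))
cv2.imwrite('pics/w2c.png',cv2.resize(c['image'][60:270,140:420],(800,600),interpolation=cv2.INTER_CUBIC)[:,:,::-1])
E
```

```text
time: 1.4
tool_pos: [0.5549, -0.2087, 0.2765]
tool_rot: [-1.571, 0.001, -1.336]
contact_force: [0.2, -0.2, -0.4]
opening: 0.0902
track [-0.02391329  0.10648453  0.        ] 12.656960124967565 tip w1 [ 0.57161544 -0.19022596  0.054     ]
```

View pics/w2c.png

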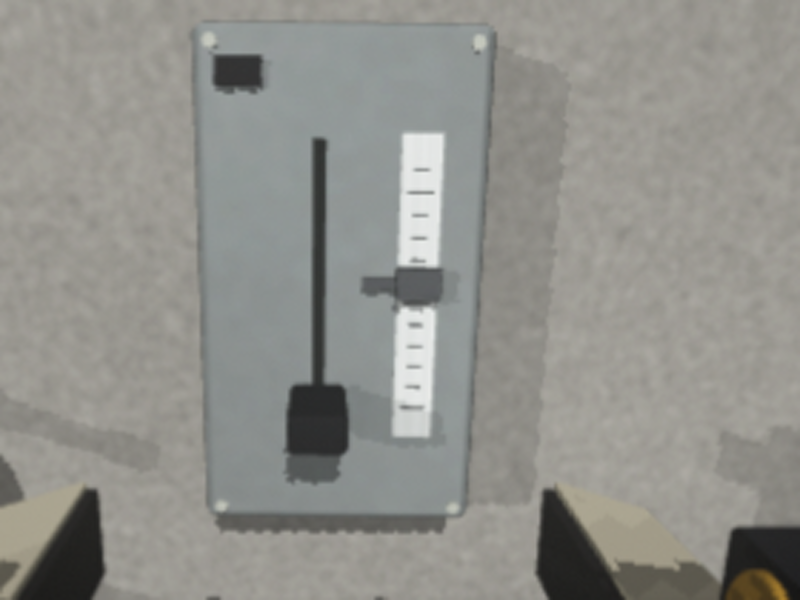

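The wrist crop, now aligned with the console, shows the fader's top face centred at crop (318,435), with its front face above that. The pointer tip is at crop (362,286), with its clip to the right at (418,286). Next come heights, crossing with the other views, plus a first shutter measurement from the scene and side views.

Run:
```python
from h import *
w=load('w2');a=load('w1');s=load('scene0');d=load('side0')
P=lambda x,y:(140+x/2.857,60+y/2.857)
f=lambda n,v:print(n,np.round(v,4))
top=P(318,435);tip=P(362,286)
f('fader top',onz(w,*top,.101));f('dep',dep(w,*top))
f('tip',onz(w,*tip,.054));f('tip dep (clip)',dep(w,*P(418,286)))
print('clip two wrist views',cross(ray(w,*P(418,286)),ray(a,289,217.5)))
print('fader x side',cross(ray(w,*top),ray(d,349.2,218)))
print('tip x side',cross(ray(w,*tip),ray(d,333.9,216.7)))
# track, right edge and left edge directions
cs=[onz(w,*P(*p),.05) for p in((197,25),(492,25),(465,514),(212,514))]
for i in range(4): e=cs[i]-cs[i-1]; print(np.linalg.norm(e).round(4),np.degrees(np.arctan2(e[1],e[0])).round(2))
print('centre',np.mean(cs,0).round(4))
t=[onz(w,*P(319,140),.051),onz(w,*P(318,380),.051)];e=t[0]-t[1];yaw=np.arctan2(-e[0],e[1]);print('yaw',np.degrees(yaw))
v=onz(w,*tip,.054)-onz(w,*top,.101);
ex=np.array([np.cos(.233),np.sin(.233)]);ey=np.array([-ex[1],ex[0]])
print('tip-fader along x,y',v[:2]@ex,v[:2]@ey)
s1=load('scene1');d1=load('side1')
S=lambda x,y:(220+x*115/400,125+y*100/300);D=lambda x,y:(200+(x-400)*130/400,90+y*90/300)
print('paddle top',cross(ray(s1,*S(349,116)),ray(d1,*D(535,116))))
print('dep',dep(s1,*S(349,118)).round(3),dep(d1,*D(536,122)).round(3))
print('ptr',dep(d1,*D(527,213)).round(3), 'housing',dep(d1,*D(600,100)))
```

```text
fader top [ 0.5643 -0.252   0.101 ]
dep [ 0.5643 -0.2521  0.1009]
tip [ 0.571  -0.1945  0.054 ]
tip dep (clip) [ 0.5948 -0.1878  0.0595]
clip two wrist views (array([ 0.59553884, -0.18892348,  0.05185279]), np.float64(0.0008782227981830907))
fader x side (array([ 0.5637073 , -0.24895405,  0.10994613]), np.float64(0.00041592782222005665))
tip x side (array([ 0.57123915, -0.19388309,  0.06698269]), np.float64(0.004008291202020317))
0.2249 102.93
0.1239 13.43
0.225 -76.65
0.1256 -166.6
centre [ 0.5626 -0.199   0.05  ]
yaw 13.157482382976088
tip-fader along x,y 0.01979650061701669 0.05437287517139935
paddle top (array([0.62906407, 0.22272323, 0.12630273]), np.float64(0.003273550038035665))
dep [0.63  0.221 0.123] [0.623 0.216 0.127]
ptr [0.583 0.189 0.056] housing [0.71706018 0.21860193 0.10361229]
```

The checks agree: the fader top is at z 0.101, the tip is 19.8 mm from the fader's line (20 expected), and the yaw is about 13.3°. The fader needs +54 mm. Grasp it.

```bash
python3 -m pendant '[[[3,3,0,0,0,0,6],[4.4,6,-0.1,0,0,0,5.5],[4.4,10,-0.1,0,0,0,5.5],[4.4,14,-0.1,0,0,0,5.5],[4.4,17,-0.1,0,0,0,5.5],[4.4,19,-0.1,0,0,0,5.5],[4.4,20.6,-0.1,0,0,0,5.5],[4.4,20.6,-0.1,0,0,0,5.5],[4.4,20.6,-0.1,0,0,0,5.5],[4.4,20.6,-0.1,0,0,0,2],[4.4,20.6,-0.1,0,0,0,2],[4.4,20.6,-0.1,0,0,0,2],[4.4,20.6,-0.1,0,0,0,2],[4.4,20.6,-0.1,0,0,0,2],[4.4,20.6,-0.1,0,0,0,2]]]' 15
```

```text
time: 2.95
tool_pos: [0.5642, -0.2532, 0.0712]
tool_rot: [-1.571, -0.0, -1.336]
contact_force: [-2.4, -0.3, 4.1]
opening: 0.026
```

Gripped at 26.0 mm, which matches the fader's width. Slide it.

```bash
python3 -m pendant '[[[-0.5,0,0,0,0,0,2],[-1.2,0,0,0,0,0,2],[-2,0,0,0,0,0,2],[-2.8,0,0,0,0,0,2],[-3.6,0,0,0,0,0,2],[-4.3,0,0,0,0,0,2],[-4.9,0,0,0,0,0,2],[-5.3,0,0,0,0,0,2],[-5.4,0,0,0,0,0,2],[-5.4,0,0,0,0,0,2],[-5.4,0,0,0,0,0,2]]]'; python3 -m pendant '[[[0,0,0,0,0,0,4],[0,0,0,0,0,0,4.5],[0,0,0,0,0,0,4.5],[0,-2,0,0,0,0,4.5],[0,-6,0,0,0,0,5],[0,-10,0,0,0,0,6],[3,-14,0,0,0,0,9],[6,-18,0,0,0,0,9],[6,-20.5,0,0,0,0,9],[6,-20.5,0,0,0,0,9],[6,-20.5,0,0,0,0,9]]]'
python3 - <<'E'
from h import *
c=grab('wrist','w3');print(status.observe()['tool_pos'])
cv2.imwrite('pics/w3c.png',cv2.resize(c['image'][60:270,140:420],(800,600),interpolation=cv2.INTER_CUBIC)[:,:,::-1])
E
```

```text
time: 4.05
tool_pos: [0.5519, -0.1998, 0.0712]
tool_rot: [-1.57, 0.0, -1.336]
contact_force: [-2.1, -0.4, 5.6]
opening: 0.0258
time: 5.15
tool_pos: [0.5655, -0.2586, 0.2751]
tool_rot: [-1.571, 0.001, -1.336]
contact_force: [-0.9, 0.6, -0.4]
opening: 0.0893
[ 0.56518248 -0.25818191  0.27415316]
```

View pics/w3c.png

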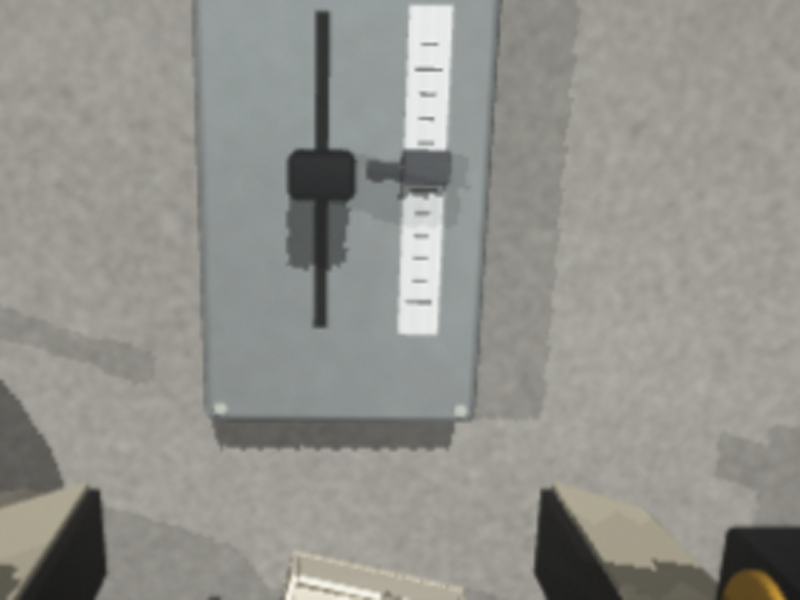

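The fader now sits beside its tip: top-face centre at crop (321,174), tip at (368,171). I'll compute the residual and move to view the shutter.

```bash
python3 -m pendant '[[[-3,-1.5,1,0,0.03,0,9],[-6,-1.5,2,0,0.06,0,9],[-10,-1.5,3.3,0,0.1,0,9],[-14,-1.5,4.6,0,0.13,0,9],[-18,-1.5,6,0,0.16,0,9],[-22,-1.5,7.3,0,0.2,0,9],[-26,-1.5,8.6,0,0.23,0,9],[-30,-1.5,10,0,0.26,0,9],[-34,-1.5,11,0,0.3,0,9],[-38,-1.5,12.4,0,0.33,0,9],[-41,-1.5,13.4,0,0.35,0,9],[-41,-1.5,13.4,0,0.35,0,9],[-41,-1.5,13.4,0,0.35,0,9],[-41,-1.5,13.4,0,0.35,0,9]]]'
python3 - <<'E'
from h import *
w=load('w3');P=lambda x,y:(140+x/2.857,60+y/2.857)
F=onz(w,*P(321,174),.101);T=onz(w,*P(368,171),.054);v=(T-F)[:2];y=.233
print(F,T,'x',v@[np.cos(y),np.sin(y)],'y',v@[-np.sin(y),np.cos(y)],dep(w,*P(321,174)))
c=grab('wrist','w4');print(status.observe()['tool_pos'])
s=load('scene1')
for p in((303,118),(356,135)):print(dep(s,*p))
cv2.imwrite('pics/w4c.png',cv2.resize(c['image'][0:300,80:480],(800,600),interpolation=cv2.INTER_CUBIC)[:,:,::-1])
E
```

```text
time: 6.6
tool_pos: [0.6001, 0.1703, 0.2897]
tool_rot: [-1.573, -0.001, -1.686]
contact_force: [-0.8, -0.3, -1.4]
opening: 0.0896
[ 0.5514655  -0.19850069  0.101     ] [ 0.5716386  -0.19484579  0.054     ] x 0.0204718941259666 y -0.0011017735502738572 [ 0.55147373 -0.19852986  0.10040787]
[0.60031492 0.17000481 0.29006687]
[0.4504158  0.4135683  0.05631018]
[0.64166598 0.48589671 0.02047263]
```

View pics/w4c.png

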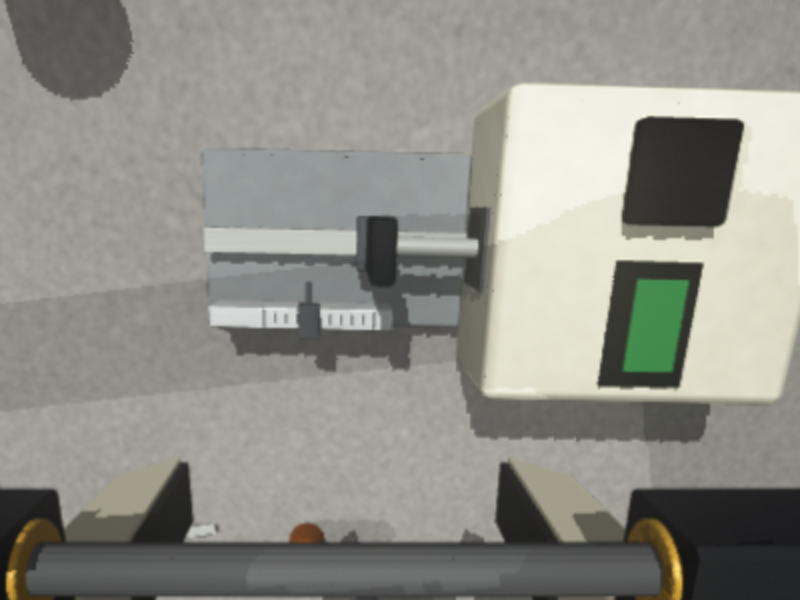

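The residual on the fader is 1.1 mm. The shutter view shows the paddle top centred at crop (383,252), the pointer tip at (309,284) and its clip at (309,320). The plinth edges are nearly parallel to the picture rows.

Run:
```python
from h import *
w=load('w4');d=load('side1');P=lambda x,y:(80+x/2,y/2)
D=lambda x,y:(200+(x-400)*130/400,90+y*90/300)
for a,b,z in(((206,150),(466,154),.016),((215,327),(455,327),.016),((212,306),(375,309),.046),((520,84),(760,90),.1),((490,394),(775,401),.1)):
    e=onz(w,*P(*b),z)-onz(w,*P(*a),z);print('yaw',np.arctan2(e[1],e[0]).round(4),np.linalg.norm(e).round(3))
H=onz(w,*P(383,252),.123);T=onz(w,*P(309,284),.052)
print('H',H,dep(w,*P(383,252)),'T',T,'clip',dep(w,*P(309,320)))
cs=[onz(w,*P(*p),.123) for p in((369,217),(397,217),(397,287),(369,287))];print('sizes',np.linalg.norm(cs[1]-cs[0]),np.linalg.norm(cs[2]-cs[1]))
print('H x side',cross(ray(w,*P(383,252)),ray(d,*D(535,116))))
print('T x side',cross(ray(w,*P(309,284)),ray(d,*D(533,207))))
s=status.observe();y=s['tool_rot'][2]+np.pi/2
for yy in(y,-.13,-.12):
    ex=np.array([np.cos(yy),np.sin(yy)]);ey=np.array([-ex[1],ex[0]])
    print(yy,'T-H',(T-H)[:2]@ex,(T-H)[:2]@ey,'H-tcp',(H-s['tool_pos'])[:2]@ex,(H-s['tool_pos'])[:2]@ey)
```

```text
yaw -0.1304 0.176
yaw -0.1154 0.177
yaw -0.1343 0.111
yaw -0.1312 0.129
yaw -0.1409 0.177
H [0.62716684 0.22402843 0.123     ] [0.62724435 0.22392159 0.12158938] T [0.58057067 0.20372899 0.052     ] clip [0.57781708 0.18083753 0.05714956]
sizes 0.01468558384091001 0.036512233656083304
H x side (array([0.62754716, 0.22388472, 0.12781658]), np.float64(0.001636035198956606))
T x side (array([0.58741898, 0.19821653, 0.05444408]), np.float64(0.017662017190817746))
-0.11600866819918898 T-H -0.04393334972549481 -0.025556440339793395 H-tcp 0.020418277140792567 0.056768569115268744
-0.13 T-H -0.04357149268680159 -0.026168604968321286 H-tcp 0.019622036686685353 0.057048682342887035
-0.12 T-H -0.04383099581859284 -0.02573158888398754 H-tcp 0.02019153290838953 0.05684961283599633
```

Lateral offset 26 mm (25 expected), paddle size 14.7 × 36.5 mm, top at z 0.122 to 0.128, yaw −0.13. All of these fit. The side-view tip cross has a 17 mm gap because of a bad side pixel, so I'm discarding it and will recheck the tip after the pull. Grasp the paddle; the planned pull is 43.6 mm.

```bash
python3 -m pendant '[[[-3,0,1,0,0.014,0,7],[-5.7,1,2,0,0.014,0,5],[-5.7,5,2,0,0.014,0,5],[-5.7,9,2,0,0.014,0,5],[-5.7,13,2,0,0.014,0,5],[-5.7,16,2,0,0.014,0,5],[-5.7,18.5,2,0,0.014,0,5],[-5.7,20.6,2,0,0.014,0,5],[-5.7,20.6,2,0,0.014,0,5],[-5.7,20.6,2,0,0.014,0,5],[-5.7,20.6,2,0,0.014,0,1],[-5.7,20.6,2,0,0.014,0,1],[-5.7,20.6,2,0,0.014,0,1],[-5.7,20.6,2,0,0.014,0,1],[-5.7,20.6,2,0,0.014,0,1],[-5.7,20.6,2,0,0.014,0,1],[-5.7,20.6,2,0,0.014,0,1]]]' 30
```

```text
time: 8.35
tool_pos: [0.6276, 0.2254, 0.0851]
tool_rot: [-1.569, 0.001, -1.7]
contact_force: [2.7, -0.1, 0.4]
opening: 0.0136
```

Gripped at 13.6 mm (paddle 14 mm). Pull it straight out.

```bash
python3 -m pendant '[[[0,0,-0.4,0,0,0,1],[0,0,-1,0,0,0,1],[0,0,-1.6,0,0,0,1],[0,0,-2.2,0,0,0,1],[0,0,-2.8,0,0,0,1],[0,0,-3.4,0,0,0,1],[0,0,-3.9,0,0,0,1],[0,0,-4.2,0,0,0,1],[0,0,-4.4,0,0,0,1],[0,0,-4.4,0,0,0,1],[0,0,-4.4,0,0,0,1],[0,0,-4.4,0,0,0,1]]]'
python3 - <<'E'
from h import *
c=grab('wrist','w5');d=grab('side','side5')
A=cv2.resize(c['image'][60:300,100:420],(400,300),interpolation=cv2.INTER_CUBIC)
B=cv2.resize(d['image'][120:180,210:290],(400,300),interpolation=cv2.INTER_CUBIC)
cv2.imwrite('pics/w5c.png',np.hstack([A,B])[:,:,::-1]);print(status.observe()['tool_pos'])
E
```

```text
time: 9.55
tool_pos: [0.5847, 0.2313, 0.0851]
tool_rot: [-1.567, 0.001, -1.7]
contact_force: [8.3, 1.0, -1.7]
opening: 0.0141
[0.58469734 0.23133062 0.08507858]
```

View pics/w5c.png

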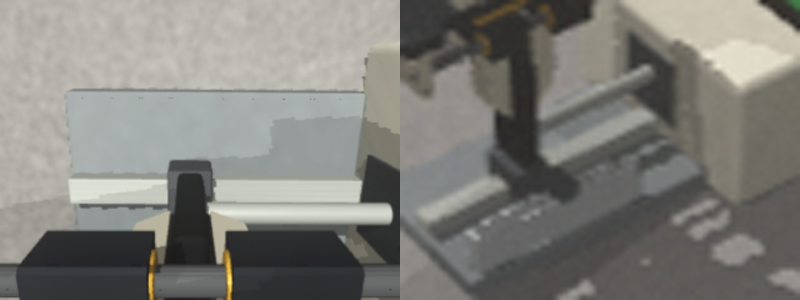

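The force of 8.3 N fits the spring at 43 mm out. The wrist crop shows the carriage's far edge spanning crop x 168–212 at y 160, and the side crop shows the carriage beside the pointer. As an independent check, I'll locate the carriage centre against the tip found earlier, and recheck the fader from the scene view.

Run:
```python
from h import *
w=load('w5');d=load('side5');T=np.array([.5806,.2037]);ex=np.array([np.cos(-.13),np.sin(-.13)])
P=lambda x,y:(100+x*.8,60+y*.8)
q=dep(w,*P(190,170));print('carriage pt',q)
for z in(q[2],):
    a,b=onz(w,*P(168,164),z),onz(w,*P(212,164),z);print('width',np.linalg.norm(a-b),'centre-T along x',((a+b)/2)[:2]@ex-T@ex)
D=lambda x,y:(210+(x-400)*.2,120+y*.2)
print('clip now (was .578 .181 .057)',dep(d,*D(563,185)))
s=grab('scene','scene6');m=s['image'].max(2)
pts=np.array([dep(s,u,v) for v in range(225,300) for u in range(195,265) if m[v,u]<70])
k=pts[(abs(pts[:,2]-.099)<.006)];print('fader top pts',len(k),np.median(k,0))
```

```text
carriage pt [0.58705122 0.24764484 0.04127952]
width 0.024858685954444862 centre-T along x 0.0007009029879391226
clip now (was .578 .181 .057) [0.57453992 0.17420315 0.05685342]
fader top pts 29 [ 0.55683086 -0.20568902  0.09928081]
```

The carriage centre is within 0.7 mm of the tip. The fader estimate from the scene view is coarse, so I'll test the same method's bias on the frame from before the slide, where the fader's place is known.

Run:
```python
from h import *
R=[]
for n in('scene1','scene6'):
    s=load(n);m=s['image'].max(2)
    pts=np.array([dep(s,u,v) for v in range(225,300) for u in range(195,265) if m[v,u]<70])
    k=pts[(abs(pts[:,2]-.099)<.006)];print(n,len(k),np.median(k,0));R.append(np.median(k,0))
e=(R[1]-R[0])[:2];print('slide seen',e@[-np.sin(.233),np.cos(.233)],'wanted .0544')
```

```text
scene1 35 [ 0.57041211 -0.25735389  0.09941745]
scene6 29 [ 0.55683086 -0.20568902  0.09928081]
slide seen 0.05340465577767227 wanted .0544
```

The method has a constant bias. The slide it sees is 53.4 mm against 54.4 mm wanted, which agrees with the wrist check, so I'm handing in.

```bash
python3 -c "
from cell import robot,status
s=status.observe();print(s['tool_pos'],s['contact_force'],s['opening'],s['time']);print(robot.hand_in())"
```

```text
[0.58469743 0.23133123 0.08508156] [ 7.72668516  0.79666629 -1.80746845] 0.013586643610209536 9.7
the job is handed in; nothing more can be done
None
```

I slid the fader to its pointer with the shutter closed. Then I gripped the shutter paddle at 30 N and pulled it about 43 mm straight out. I handed the job in at 9.7 s with the gripper still holding the paddle. The hand-in reports no verdict.

**Checks at the end**
- **Fader:** the close wrist view put it 1.1 mm from its pointer along the track. The scene camera saw a slide of 53.4 mm where 54.4 mm was wanted.
- **Shutter:** the handle is within 1 mm of its pointer, going by the tool position (0.5 mm) and the carriage in the wrist view (0.7 mm). The pull force of about 8 N matches the spring at that opening, and the gripper is at 13.6 mm on the 14 mm paddle.

**Checks that disagreed or were weak**
- **Shutter pointer tip:** crossing the wrist view with the side view left a 17 mm gap because I picked a bad side pixel, so I discarded it. The tip position therefore comes from the wrist view alone. It sits 26 mm to the side of the handle line, against 25 mm given.
- **Scene-camera fader position:** its absolute position is biased by about 8 mm, in the same way before and after the slide, so I used only the difference.
- **Shutter clip:** a rough side-view reading came out about 7 mm from the earlier wrist reading. I put that down to a different pixel on the clip and did not check it further. I did not see the gripper touch either pointer.
- **Loose items:** I did not measure them again at the end. The planned path stayed above or clear of them.

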